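# Click the canister into the herb dispenser

## Task

The herb dispenser on the shop counter is missing its canister. Pick up the steel canister with the wide round foot, bring it upright over the squarish seat on top of the dispenser and push it all the way down with the gripper (do not just drop it in) until the spring catch has been pushed aside and clicks back over the foot; then let go.

Things in the scene. Friction and masses are not known exactly. Their poses are not given: they have to be found in the camera images.
- cartridge_center (a point): Centre (60 mm above its underside, on the axis) of the loose upright steel canister to fit: closed round tin 120 mm tall, body 46 mm across, on a round foot disc 86 mm across and 9 mm thick. z is up its axis. 0.2 to 0.37 kg. Grip it across its upper half from above. Two like canisters stand near, 110 mm or more centre to centre: one without any foot, one with a wide lid on top and no foot.
- dispenser: Grey machine fixed on the counter, 245 x 140 mm, 40 mm high, with an open squarish aluminium seat on top (walls to 72 mm above the counter) and a round motor lying along its -x end (top 74 mm above the counter). Origin on the counter right under the seat's centre; z up, x towards the spring catch, which sits in the seat's +x wall.
- seat (a point): Centre of the seat's floor, 40 mm above the counter. The pocket is 102 mm along x by 106 mm along y: 8 and 10 mm to spare on each side of the foot, at any turn of the canister. Walls are straight up to 20 mm above the floor, then flare out by 10 mm up to 32 mm. Fully home, the foot rests on this floor and the canister's centre is 60 mm above this point. Axes as the dispenser's.
- catch (a joint): Spring catch: steel bolt 24 mm wide through the seat's +x wall, sloping on top, flat below. Value: how far it is pushed back, m; 0 = sprung out, 18 mm into the pocket, 12 to 44 mm above the seat's floor; at most 0.024. The foot pushes it back as it comes down (some 5 to 15 N; the canister's weight is not enough); it springs back over the foot in the last 3 mm.
Mind the look-alikes: they are no part of the job. Leave any purple or turquoise look-alike of the part that bears cartridge_center alone.

How it is judged:
By the outcome, as a careful person would: the job done as asked, in the order asked, and still so for the second after the job is handed in, with the robot touching nothing.
It also fails if it takes over 38 s, if anything falls off the work surface, if the arm or the gripper's body presses on something with over 40 N, if the wrist force passes 120 N, or if a joint passes its speed limit or range.

## Robot

A 6-joint arm with a two-finger parallel gripper is mounted at the origin on the work surface. World frame = base frame: x ahead of the robot, y to its left, z up, the work surface at z = 0. Lengths are in m, angles in degrees, forces in N, time in s.
With the tool pointing down it reaches from about 0.4 to 0.825 m from the base axis. Payload 7 kg.
Tool frame: the origin (TCP) lies midway between the tips of the shut fingers; the grasp point (between the pads) lies 19 mm behind it; z points along the fingers, y is the line along which they close (so a half turn about z gives the same grasp; the last joint's range is limited). The gripper opens to 88 mm and grips with 3 to 60 N. Pads are 19 mm wide; open, the fingers measure 130 mm over their backs; the gripper's body (78 mm by 193 mm) begins 47 mm behind the grasp point.
Start: joints at [86.637, 20.546, 0.682, 0, -70.136, -16.507], TCP at [0.229, 0.635, 0.227] pointing down, gripper open.
Joint ranges: [-176.03, 176.03], [-82.01, 121.73], [-58.28, 71.71], [-173.87, 95.51], [-174.79, -0.11], [-173.66, 173.66]. Speed limits (degrees/s): [136.94, 136.94, 172.46, 180, 180, 180].

## Interface

Orientations are given as [roll, pitch, yaw] about the fixed x, y, z axes, in that order (R = Rz(yaw) Ry(pitch) Rx(roll)).
In Python, from plant import * gives the robot as it stands.
- The arm moves only by the tool move_arm, never from a script. Its argument "commands" is a list of rows, each a list of 7 numbers: the shift along the world's x, y, z in mm, then the turn, a rotation vector about the world's x, y, z in degrees, then the opening in per cent of the stroke, from 0 (shut) to 100 (fully open). In form: [[x, y, z, rx, ry, rz, fingers], ...]. A call has 1 to 20 rows; each row shifts and turns the commanded pose from where the row before left it; what a row does not reach is not made up. A row lasts 1/10 s, in which the tool goes at most 50 mm and 8.59 degrees, less where a joint would pass 70% of its speed; a pose out of reach is approached as far as the arm can. A call with a gripper value outside its range is refused whole. The fingers move at their own pace and stop on an object; "squeeze" is the grip in N (left out, the last holds). Time passes only in rows, so rows that do not move let the fingers close. It gives the time, the measured TCP pose, the force and the opening at its end, in the units of the state.
- get_state(): the state, without advancing time (a new reading comes with each control period).
- capture(name): name is "scene" or "top" or "wrist"; returns a dict with "frame" (384x512x3 uint8, blue, green, red), "camera_matrix" (3x3 intrinsics, pixels), "world_to_cam" (4x4, takes a point from world to camera coordinates); the wrist camera has in their place "tool_from_camera" (4x4, takes a point from camera to tool coordinates, whose origin is the TCP and whose axes are the flange's). Camera axes: x right, y up, looking along -z (the intrinsics and any distortion apply to the point x, -y, -z); pixel columns grow to the right and rows downward; lengths in m; the calibration is good to about 2 mm. A picture is of the moment at which its call begins: read the wrist's pose just before it. There is no depth.
- close_job(): hands the job in, once; it reports no verdict.
The state is a dict: "time_s": time; "joints": joint angles; "qd": joint speeds; "joint_torque": joint torques, N m; "tcp_pos": TCP position; "eef_rot": TCP orientation; "contact_force": force on the tool from outside, world axes, zero at the start; "moment": the same for the moment, N m; "gripper_width": finger opening in m.
Only numpy, scipy, OpenCV 4.12 (cv2) and the standard library are available. Lean on these libraries where they do the work, as an engineer would, in place of code of your own. Each camera call takes 0.05 s, during which the arm holds its last target. There are 200 camera calls.

## Working session

There is one attempt and no reset: what is moved stays moved. The work goes in short steps, Python scripts to look and compute and a tool call to move; the robot and the scene stay as the last step left them, time stands still between calls to the robot, and variables do not carry over. Pictures are saved under pics/ and viewed, on a budget of 10 in all, crops included, one or two more only if the job needs it, and the job is handed in when it is done.

Besides the shell and the picture viewer there is one more tool, called after "Request:" as name([rows], argument=value, ...), one row to a line, values as JSON. move_arm: Moves the arm, as the interface text tells. Its arguments: {"type":"object","properties":{"commands":{"type":"array"},"squeeze":{"type":"number"}},"required":["commands"]}

```bash
ls; mkdir -p pics; cat > h.py <<'E'
from plant import *
import numpy as np, cv2, pickle
def grab(n):
    s=get_state(); c=capture(n); c['state']=s
    pickle.dump(c,open(f'{n}.pkl','wb')); return c
def load(n): return pickle.load(open(f'{n}.pkl','rb'))
def ray(c,u,v):
    K=np.array(c['camera_matrix']); T=np.linalg.inv(np.array(c['world_to_cam']))
    d=np.linalg.inv(K)@[u,v,1]; d=np.array([d[0],-d[1],-d[2]])
    return T[:3,3],T[:3,:3]@d
def onz(c,u,v,z):
    o,d=ray(c,u,v); return o+d*(z-o[2])/d[2]
def proj(c,p):
    q=np.array(c['world_to_cam'])@np.append(p,1); k=np.array(c['camera_matrix'])@[q[0],-q[1],-q[2]]
    return k[:2]/k[2]
E
python3 - <<'E'
from h import *
a=grab('scene');b=grab('top')
cv2.imwrite('pics/s1.png',a['frame']);cv2.imwrite('pics/t1.png',b['frame'])
print(a.keys(),get_state())
for c in(a,b):print(ray(c,256,192))
E
```

```text
pics
dict_keys(['frame', 'camera_matrix', 'world_to_cam', 'state']) {'time_s': 0.1, 'joints': array([ 8.66374769e+01,  2.05876230e+01,  6.38968438e-01, -1.54205138e-02,
       -7.01361996e+01, -1.65076586e+01]), 'qd': array([ 0.13322365, -0.19149688,  0.15041841,  0.06916626, -0.04299879,
        0.02071996]), 'joint_torque': array([-2.09804799e-03, -5.84165025e+01,  2.93751115e+01,  7.01558948e+00,
        1.01555165e-02, -5.16831676e-05]), 'tcp_pos': array([0.22930849, 0.63439466, 0.22571996]), 'eef_rot': array([ 1.79914524e+02, -1.02131385e-02, -1.98754245e+01]), 'contact_force': array([ 0.50248533, -0.3579184 ,  0.4053939 ]), 'moment': array([-3.34751883e-02,  2.17188864e-02, -3.11469624e-06]), 'gripper_width': 0.08752361154857052}
(array([ 0.94529772, -0.63532738,  0.91191146]), array([-0.34025431,  0.50629079, -0.7924443 ]))
(array([ 0.49480766, -0.1025455 ,  0.91561673]), array([ 0.08693857, -0.01187501, -0.99618653]))
```

View pics/s1.png

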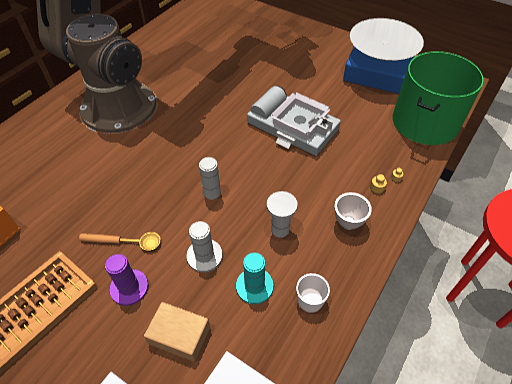

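View pics/t1.png

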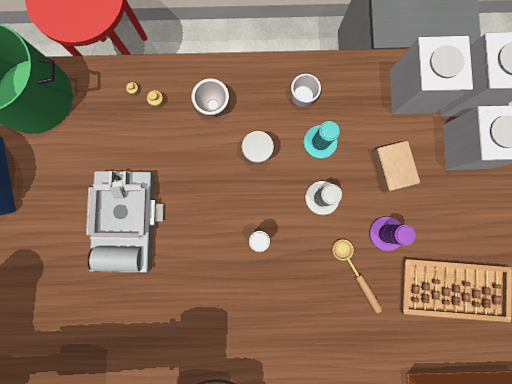

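The scene view shows four footed or steel candidates:
- **Plain steel, no foot:** scene (210,178), top (259,241).
- **Steel with wide lid:** scene (282,213), top (258,147).
- **Steel with wide foot:** scene (203,250), top (325,196). This one fits the description.
- **Purple and turquoise look-alikes:** scene (123,280) and (254,277). Leave these alone.

The dispenser is at top (120,220), with the motor at the bottom end and the catch at the top (118,187).

```bash
python3 - <<'E'
from h import *
a=load('scene');b=load('top')
f=b['frame']; 
c1=cv2.resize(f[165:225,295:355],None,fx=6,fy=6,interpolation=cv2.INTER_CUBIC)
c2=cv2.resize(f[160:280,75:175],None,fx=4.5,fy=4.5,interpolation=cv2.INTER_CUBIC)
g=a['frame']
c3=cv2.resize(g[205:285,165:245],None,fx=4,fy=4,interpolation=cv2.INTER_CUBIC)
im=np.zeros((600,800,3),np.uint8)
im[:540,:450]=c2; im[:340,455:795]=cv2.resize(c1,(340,340)); im[345:595,455:705]=cv2.resize(c3,(250,250))
cv2.imwrite('pics/c1.png',im)
def mask(c,x0,x1,y0,y1):
    h=cv2.cvtColor(c['frame'],cv2.COLOR_BGR2HSV); m=np.zeros(h.shape[:2],np.uint8)
    m[y0:y1,x0:x1]=((h[...,1]<60)&(h[...,2]>70))[y0:y1,x0:x1]*255
    return m
m=mask(b,295,355,170,222)
cs,_=cv2.findContours(m,0,1); k=max(cs,key=cv2.contourArea); print(cv2.boundingRect(k),cv2.contourArea(k),cv2.minAreaRect(k),cv2.fitEllipse(k))
m=mask(b,75,170,160,280)
cs,_=cv2.findContours(m,0,1); k=max(cs,key=cv2.contourArea); print(cv2.boundingRect(k),cv2.minAreaRect(k))
for n,(u,v) in dict(foot=(321,198),rim=(120,212)).items(): print(n,onz(b,u,v,.009),onz(b,u,v,.12),onz(b,u,v,.072))
for z in(0,.072): print('px/m',proj(b,[.6,.1,z])-proj(b,[.6,0,z]),proj(b,[.7,0,z])-proj(b,[.6,0,z]))
E
```

```text
(305, 181, 37, 34) 933.0 ((322.1000671386719, 197.30003356933594), (34.435447692871094, 34.435447692871094), 26.56505012512207) ((322.7889099121094, 197.2715606689453), (33.121116638183594, 36.139644622802734), 74.70165252685547)
(86, 171, 78, 102) ((124.34901428222656, 221.24685668945312), (76.60836791992188, 100.91559600830078), 1.1934894323349)
foot [ 0.55476199 -0.27734074  0.009     ] [ 0.54742159 -0.25593999  0.12      ] [ 0.55059581 -0.26519437  0.072     ]
rim [0.53158291 0.23035314 0.009     ] [0.5270804  0.18959529 0.12      ] [0.52902743 0.20722031 0.072     ]
px/m [-39.05723454   0.92817209] [ -0.56369597 -38.45384615]
px/m [-42.36119125   1.00513498] [ -0.57760403 -41.63993724]
```

View pics/c1.png

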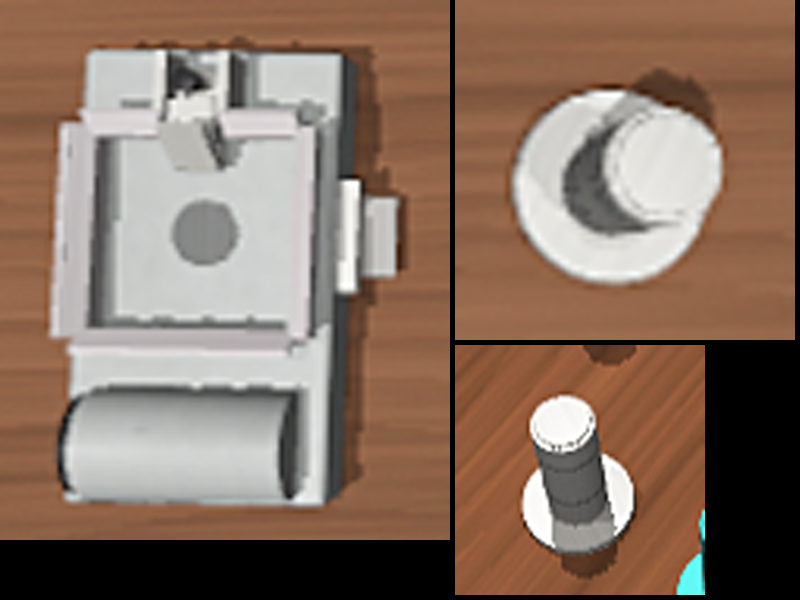

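The enlarged crop confirms that the steel tin at top (322,198) has the wide white foot. The seat's floor disc is at about (120.1,211.1), the rim centre is about (115.4,210.8), and the catch is towards +x. Next I'll cross-check both views.

```bash
python3 - <<'E'
from h import *
a=load('scene');b=load('top')
print('foot',onz(b,321.6,197.6,.009),'top',onz(b,331.6,194,.12))
# scene crop scale 250/80
s=lambda x,y:((x-455)/3.125+165-.5,(y-345)/3.125+205-.5)
print('scene foot',onz(a,*s(579,499),.009),'top',onz(a,*s(562,424),.12))
print('floor disc',onz(b,120.1,211.1,.04))
t=lambda x,y:(x/4.5+74.5,y/4.5+159.5)
P=[onz(b,*t(*q),.072) for q in[(72,117),(312,120),(300,352),(58,340)]]
print('rim',np.mean(P,0)); 
for z in P:print(z)
print('rimcentre',onz(b,115.4,210.8,.072))
g=a['frame'][80:165,240:350]
cv2.imwrite('pics/c2.png',cv2.resize(g,None,fx=7,fy=7,interpolation=cv2.INTER_CUBIC))
E
```

```text
foot [ 0.55573921 -0.27889883  0.009     ] top [ 0.5557597  -0.27984644  0.12      ]
scene foot [ 0.55573661 -0.28120175  0.009     ] top [ 0.55744018 -0.2838918   0.12      ]
floor disc [0.53250864 0.21874119 0.04      ]
rim [0.53169454 0.21723805 0.072     ]
[0.5931554  0.27710262 0.072     ]
[0.58856874 0.15146502 0.072     ]
[0.46792385 0.15756235 0.072     ]
[0.47713016 0.28282222 0.072     ]
rimcentre [0.53209881 0.21801165 0.072     ]
```

View pics/c2.png

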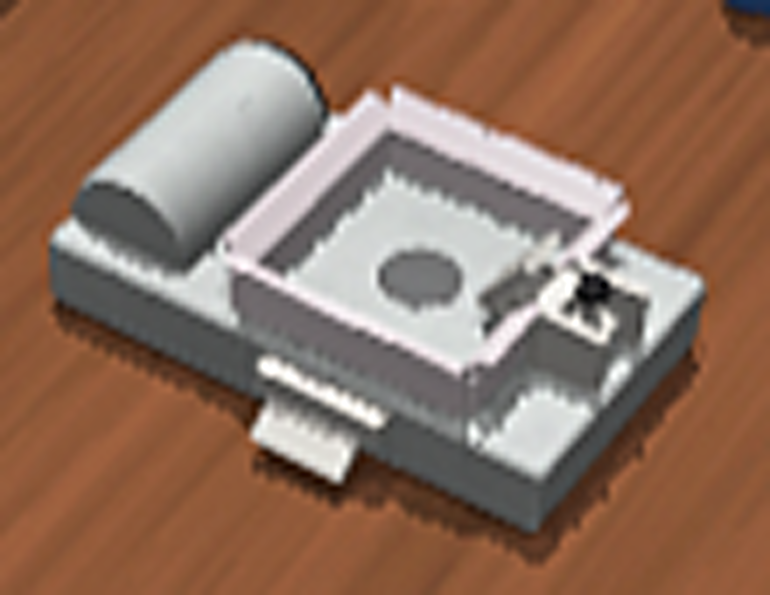

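Request:
move_arm([
  [28, -40, 0, 0, 0, -7.3, 100],
  [28, -40, 0, 0, 0, -7.3, 100],
  [28, -40, 0, 0, 0, -7.3, 100],
  [28, -40, 0, 0, 0, -7.3, 100],
  [28, -40, 0, 0, 0, -7.3, 100],
  [28, -40, 0, 0, 0, -7.3, 100],
  [28, -40, 0, 0, 0, -7.3, 100],
  [28, -40, 0, 0, 0, -7.3, 100],
  [28, -40, 0, 0, 0, -7.3, 100],
  [28, -40, 0, 0, 0, -7.3, 100],
  [5, -46, 0, 0, 0, 0, 100],
  [5, -46, 0, 0, 0, 0, 100],
  [5, -46, 0, 0, 0, 0, 100],
  [5, -46, 0, 0, 0, 0, 100],
  [5, -46, 0, 0, 0, 0, 100],
  [5, -46, 0, 0, 0, 0, 100],
  [5, -46, 0, 0, 0, 0, 100],
  [5, -46, 0, 0, 0, 0, 100],
  [5, -46, 0, 0, 0, 0, 100],
  [2, -46, 0, 0, 0, 0, 100],
])

```text
time_s: 2.1
tcp_pos: [0.5563, -0.2271, 0.2262]
eef_rot: [180.0, 0.0, -92.9]
contact_force: [0.9, 0.2, 0.4]
gripper_width: 0.0875
```

```bash
python3 - <<'E'
from h import *
w=grab('wrist');s=w['state'];print(s['time_s'],s['joints'],s['tcp_pos'],s['eef_rot'])
a=load('scene');print('floor disc scene',onz(a,299.5,119.2,.04))
f=w['frame'];cv2.imwrite('pics/w1.png',f)
K=np.array(w['camera_matrix']);print(K, w['tool_from_camera'])
E
```

```text
2.1 [-3.59357875e+00  1.36521582e+01 -9.07556678e+00 -8.25918087e-03
 -6.72963354e+01  7.31326858e-01] [ 0.55628809 -0.22706358  0.22622328] [ 1.79976039e+02  7.92434777e-03 -9.28654429e+01]
floor disc scene [0.53021592 0.21738415 0.04      ]
[[285.88279378   0.         255.65639334]
 [  0.         285.88279378 196.08341169]
 [  0.           0.           1.        ]] [[-1.14230245e-03  9.68346064e-01  2.49608883e-01  6.84610258e-02]
 [ 9.99998474e-01  7.76247224e-04  1.56494737e-03 -1.08087980e-03]
 [ 1.32165242e-03  2.49610290e-01 -9.68345474e-01 -1.58547678e-01]
 [ 0.00000000e+00  0.00000000e+00  0.00000000e+00  1.00000000e+00]]
```

View pics/w1.png

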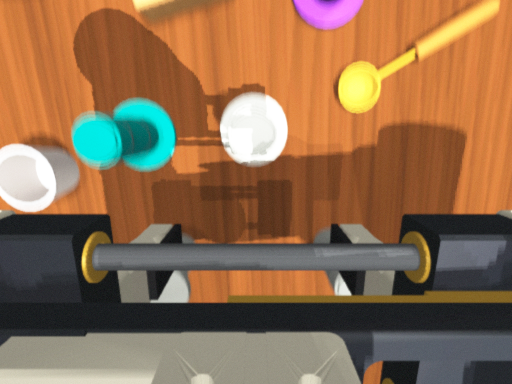

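The wrist view shows the white foot disc centred at about (254,129), with the steel tin in its middle. The turquoise tin stays clear to the left.

```bash
python3 - <<'E'
from h import *
from scipy.spatial.transform import Rotation as R
w=load('wrist');s=w['state']
T=np.eye(4);T[:3,:3]=R.from_euler('xyz',s['eef_rot'],degrees=True).as_matrix();T[:3,3]=s['tcp_pos']
w['world_to_cam']=np.linalg.inv(T@np.array(w['tool_from_camera']))
for p in([.556,-.28,.009],[.556,-.28,.12]):print(proj(w,p))
h=cv2.cvtColor(w['frame'],cv2.COLOR_BGR2HSV);m=((h[...,1]<60)&(h[...,2]>120)).astype(np.uint8)*255
m[:80]=0;m[180:]=0;m[:,:205]=0;m[:,300:]=0
cs,_=cv2.findContours(m,0,1);k=max(cs,key=cv2.contourArea);e=cv2.fitEllipse(k);print(e,cv2.boundingRect(k))
print(onz(w,*e[0],.009),onz(w,254,129,.009))
E
```

```text
[254.99238523 134.87319677]
[254.60803779 140.04512507]
((253.43344116210938, 128.8453826904297), (66.9986572265625, 71.9521255493164), 175.97760009765625) (220, 93, 68, 72)
[ 0.5576021  -0.28764164  0.009     ] [ 0.5568881  -0.28741216  0.009     ]
```

Request:
move_arm([
  [0, -20, 0, 0, 0, 0, 100],
  [0, -20, 0, 0, 0, 0, 100],
  [0, -14, 0, 0, 0, 0, 100],
  [0, 0, 0, 0, 0, 0, 100],
  [0, 0, 0, 0, 0, 0, 100],
  [0, 0, 0, 0, 0, 0, 100],
])

```text
time_s: 2.75
tcp_pos: [0.5565, -0.2786, 0.2266]
eef_rot: [180.0, 0.0, -92.8]
contact_force: [0.2, -0.6, 0.4]
gripper_width: 0.0878
```

```bash
cat >> h.py <<'E'
from scipy.spatial.transform import Rotation as R
def wrist():
    w=grab('wrist');s=w['state']
    T=np.eye(4);T[:3,:3]=R.from_euler('xyz',s['eef_rot'],degrees=True).as_matrix();T[:3,3]=s['tcp_pos']
    w['world_to_cam']=np.linalg.inv(T@np.array(w['tool_from_camera']));return w
E
python3 - <<'E'
from h import *
w=wrist();s=w['state'];print(s['time_s'],s['tcp_pos'],s['eef_rot'],s['qd'])
f=w['frame']
for p in([.556,-.282,.009],[.556,-.282,.12]):print(proj(w,p))
h=cv2.cvtColor(f,cv2.COLOR_BGR2HSV);m=((h[...,1]<60)&(h[...,2]>120)).astype(np.uint8)*255
u,v=proj(w,[.556,-.282,.009]);u,v=int(u),int(v)
m[:v-60]=0;m[v+60:]=0;m[:,:u-60]=0;m[:,u+60:]=0
cs,_=cv2.findContours(m,0,1);k=max(cs,key=cv2.contourArea);e=cv2.fitEllipse(k);print(e,cv2.boundingRect(k),onz(w,*e[0],.009))
cv2.drawContours(f,[k],-1,(0,0,255),1);cv2.imwrite('pics/w2.png',f)
E
```

```text
2.75 [ 0.55646212 -0.27856111  0.22655536] [ 1.79998956e+02  9.11694085e-03 -9.28420089e+01] [ 0.34323758 -0.25767002 -0.01565289  0.07575834  0.04926056  0.11893849]
[257.11334887 172.81147003]
[257.53558728 192.68628244]
((255.82579040527344, 176.20602416992188), (62.31956100463867, 73.8761978149414), 0.204863503575325) (224, 141, 65, 75) [ 0.55794288 -0.27750972  0.009     ]
```

View pics/w2.png

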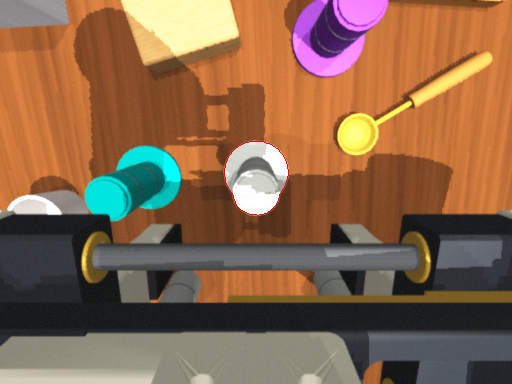

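The foot is centred at about (256.5,172) and the tin's top at about (256,195). That gives an axis at (0.557, -0.281), which agrees with the fixed cameras. I'll descend and grip.

Request:
move_arm([
  [0.5, -2.5, -20, 0, 0, 0, 100],
  [0, 0, -25, 0, 0, 0, 100],
  [0, 0, -25, 0, 0, 0, 100],
  [0, 0, -25, 0, 0, 0, 100],
  [0, 0, -25, 0, 0, 0, 100],
  [0, 0, -20, 0, 0, 0, 100],
  [0, 0, -15, 0, 0, 0, 100],
  [0, 0, 0, 0, 0, 0, 100],
  [0, 0, 0, 0, 0, 0, 30],
  [0, 0, 0, 0, 0, 0, 30],
  [0, 0, 0, 0, 0, 0, 30],
  [0, 0, 0, 0, 0, 0, 30],
  [0, 0, 0, 0, 0, 0, 30],
  [0, 0, 0, 0, 0, 0, 30],
  [0, 0, 0, 0, 0, 0, 30],
], squeeze=55)

```text
time_s: 4.3
tcp_pos: [0.5568, -0.2818, 0.0718]
eef_rot: [180.0, -0.0, -92.9]
contact_force: [-0.9, 1.3, 2.1]
gripper_width: 0.0454
```

Request:
move_arm([
  [0, 0, 0, 0, 0, 0, 0],
  [0, 0, 10, 0, 0, 0, 0],
  [0, 0, 20, 0, 0, 0, 0],
  [0, 0, 30, 0, 0, 0, 0],
  [0, 0, 30, 0, 0, 0, 0],
  [0, 0, 30, 0, 0, 0, 0],
  [0, 0, 20, 0, 0, 0, 0],
  [0, 0, 10, 0, 0, 0, 0],
  [0, 10, 0, 0, 0, 0, 0],
  [-1, 20, 0, 0, 0, 0, 0],
  [-2, 35, 0, 0, 0, 0, 0],
  [-2, 35, 0, 0, 0, 0, 0],
  [-2, 40, 0, 0, 0, 0, 0],
  [-2, 40, 0, 0, 0, 0, 0],
  [-2, 40, 0, 0, 0, 0, 0],
  [-2, 40, 0, 0, 0, 0, 0],
  [-2, 40, 0, 0, 0, 0, 0],
  [-2, 40, 0, 0, 0, 0, 0],
  [-2, 40, 0, 0, 0, 0, 0],
  [-2, 35, 0, 0, 0, 0, 0],
])

```text
time_s: 6.3
tcp_pos: [0.5344, 0.1353, 0.22]
eef_rot: [179.9, -0.0, -92.8]
contact_force: [0.4, 0.2, -2.8]
gripper_width: 0.0453
```

Request:
move_arm([
  [-2, 35, 0, 0, 0, 0, 0],
  [-2, 30, 0, 0, 0, 0, 0],
  [-1, 20, 0, 0, 0, 0, 0],
  [0, 0, 0, 0, 0, 0, 0],
  [0, 0, 0, 0, 0, 0, 0],
  [0, 0, 0, 0, 0, 0, 0],
])

```text
time_s: 6.9
tcp_pos: [0.5305, 0.2176, 0.221]
eef_rot: [179.9, -0.0, -92.9]
contact_force: [-0.1, 0.1, -4.2]
gripper_width: 0.0454
```

```bash
python3 - <<'E'
from h import *
s=get_state();print(s['time_s'],s['tcp_pos'],s['eef_rot'],s['contact_force'],s['gripper_width'])
a=grab('scene');b=grab('top');w=wrist()
im=np.zeros((600,800,3),np.uint8)
im[:300,:400]=cv2.resize(a['frame'][70:175,225:365],(400,300),interpolation=2)
im[:300,400:]=cv2.resize(b['frame'][155:281,50:218],(400,300),interpolation=2)
im[300:,:400]=cv2.resize(w['frame'],(400,300))
cv2.imwrite('pics/m1.png',im)
p=s['tcp_pos'];z=p[2]-.071
for c in(a,b):print(proj(c,[p[0],p[1],z+.009]),proj(c,[p[0],p[1],z]))
E
```

```text
6.9 [0.53053495 0.21756158 0.22098389] [ 1.79942017e+02 -4.45551537e-02 -9.28985234e+01] [-0.06266657  0.11098796 -4.17940984] 0.04536021839396632
[302.74712425  86.71998856] [302.49346047  89.35869252]
[ 99.88564073 210.08792217] [101.6753499 210.2446251]
```

View pics/m1.png

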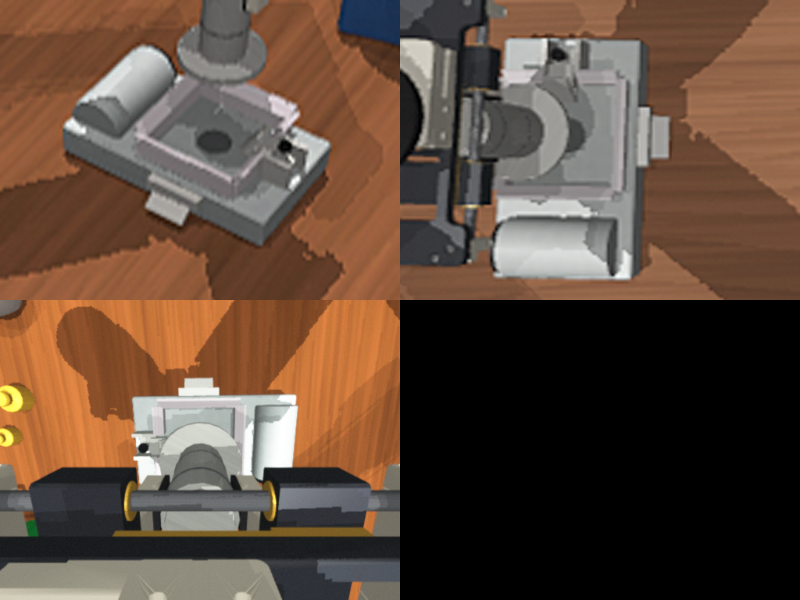

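The tin is held upright, with the foot in the scene crop where predicted (222,48). The seat estimates average to (0.5315, 0.218), so I need +1 mm in x before going down.

Request:
move_arm([
  [1, 0.5, -10, 0, 0, 0, 0],
  [0, 0, -15, 0, 0, 0, 0],
  [0, 0, -15, 0, 0, 0, 0],
  [0, 0, -10, 0, 0, 0, 0],
  [0, 0, -6, 0, 0, 0, 0],
  [0, 0, -5, 0, 0, 0, 0],
  [0, 0, -5, 0, 0, 0, 0],
  [0, 0, -4, 0, 0, 0, 0],
  [0, 0, 0, 0, 0, 0, 0],
], squeeze=60)

```text
time_s: 7.95
tcp_pos: [0.5318, 0.2187, 0.1511]
eef_rot: [180.0, -0.0, -92.9]
contact_force: [-1.0, -0.4, -3.3]
gripper_width: 0.0458
```

Request:
move_arm([
  [0, 0, -4, 0, 0, 0, 0],
  [0, 0, -4, 0, 0, 0, 0],
  [0, 0, -4, 0, 0, 0, 0],
  [0, 0, -4, 0, 0, 0, 0],
  [0, 0, 0, 0, 0, 0, 0],
  [0, 0, 0, 0, 0, 0, 0],
])

```text
time_s: 8.55
tcp_pos: [0.531, 0.2186, 0.1348]
eef_rot: [179.9, -0.0, -92.9]
contact_force: [-2.9, 0.9, -2.6]
gripper_width: 0.0453
```

Request:
move_arm([
  [0, 0, -3, 0, 0, 0, 0],
  [0, 0, -3, 0, 0, 0, 0],
  [0, 0, -3, 0, 0, 0, 0],
  [0, 0, -3, 0, 0, 0, 0],
  [0, 0, -3, 0, 0, 0, 0],
  [0, 0, 0, 0, 0, 0, 0],
])

```text
time_s: 9.15
tcp_pos: [0.5311, 0.2185, 0.1196]
eef_rot: [179.9, -0.0, -92.9]
contact_force: [-4.2, 1.6, -2.2]
gripper_width: 0.0453
```

Request:
move_arm([
  [0, 0, -2, 0, 0, 0, 0],
  [0, 0, -2, 0, 0, 0, 0],
  [0, 0, -2, 0, 0, 0, 0],
  [0, 0, -1, 0, 0, 0, 0],
  [0, 0, 0, 0, 0, 0, 0],
  [0, 0, 0, 0, 0, 0, 0],
])

```text
time_s: 9.75
tcp_pos: [0.5324, 0.2189, 0.1136]
eef_rot: [-180.0, 0.0, -92.9]
contact_force: [-0.0, -0.3, -4.0]
gripper_width: 0.0455
```

Request:
move_arm([
  [0, 0, -1, 0, 0, 0, 0],
  [0, 0, -1, 0, 0, 0, 0],
  [0, 0, -0.5, 0, 0, 0, 0],
  [0, 0, 0, 0, 0, 0, 0],
  [0, 0, 0, 0, 0, 0, 0],
])

```text
time_s: 10.25
tcp_pos: [0.5321, 0.2189, 0.1117]
eef_rot: [-180.0, 0.0, -92.9]
contact_force: [-3.4, -1.3, 4.3]
gripper_width: 0.0454
```

```bash
python3 - <<'E'
from h import *
s=get_state();print(s['time_s'],s['tcp_pos'],s['contact_force'],s['moment'])
E
```

```text
10.25 [0.53209979 0.21889367 0.11172829] [-3.35677914 -1.25935931  4.29405615] [-0.09310205  1.12182878 -0.01947618]
```

Request:
move_arm([
  [0, 0, -1, 0, 0, 0, 0],
  [0, 0, 0, 0, 0, 0, 0],
  [0, 0, 0, 0, 0, 0, 0],
])

```text
time_s: 10.55
tcp_pos: [0.5321, 0.2189, 0.1117]
eef_rot: [-179.9, 0.0, -92.8]
contact_force: [-7.2, -0.8, 13.8]
gripper_width: 0.0455
```

```bash
python3 - <<'E'
from h import *
s=get_state();print(s['time_s'],s['tcp_pos'],s['contact_force'],s['moment'])
a=grab('scene');b=grab('top');w=wrist()
im=np.zeros((600,800,3),np.uint8)
im[:300,:400]=cv2.resize(a['frame'][70:175,225:365],(400,300),interpolation=2)
im[:300,400:]=cv2.resize(b['frame'][155:281,50:218],(400,300),interpolation=2)
im[300:,:400]=cv2.resize(w['frame'][100:220,150:310],(400,300),interpolation=2)
im[300:,400:]=cv2.resize(a['frame'][95:140,280:340],(400,300),interpolation=2)
cv2.imwrite('pics/m2.png',im)
E
```

```text
10.55 [0.53208996 0.21887691 0.11167149] [-7.16720181 -0.77954049 13.80528486] [-0.32011395  2.56844094 -0.03156946]
```

View pics/m2.png

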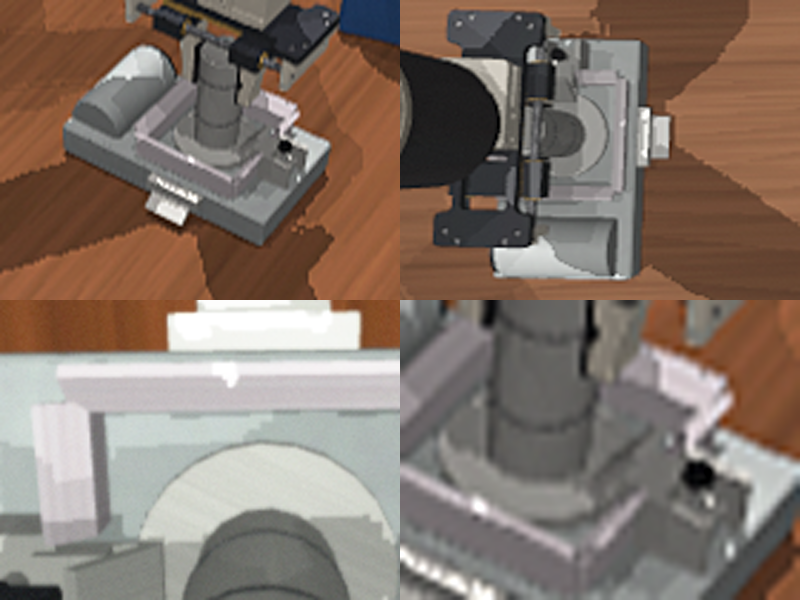

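The wrist crop shows the bolt sprung out about 19 mm over the foot's edge. The hard stop at z=0.1117 matches the expected home height of 0.1118, and the side force vanished at 0.1136, which is when the catch clicked. I'll ease off the load, let go and rise.

Request:
move_arm([
  [0, 0, 1, 0, 0, 0, 0],
  [0, 0, 0, 0, 0, 0, 0],
  [0, 0, 0, 0, 0, 0, 100],
  [0, 0, 0, 0, 0, 0, 100],
  [0, 0, 0, 0, 0, 0, 100],
  [0, 0, 0, 0, 0, 0, 100],
  [0, 0, 0, 0, 0, 0, 100],
  [0, 0, 0, 0, 0, 0, 100],
  [0, 0, 10, 0, 0, 0, 100],
  [0, 0, 20, 0, 0, 0, 100],
  [0, 0, 30, 0, 0, 0, 100],
  [0, 0, 30, 0, 0, 0, 100],
  [0, 0, 30, 0, 0, 0, 100],
  [0, -30, 10, 0, 0, 0, 100],
  [0, -40, 0, 0, 0, 0, 100],
  [0, -40, 0, 0, 0, 0, 100],
  [0, -40, 0, 0, 0, 0, 100],
  [0, -30, 0, 0, 0, 0, 100],
  [0, 0, 0, 0, 0, 0, 100],
  [0, 0, 0, 0, 0, 0, 100],
])

```text
time_s: 12.7
tcp_pos: [0.5321, 0.0382, 0.2419]
eef_rot: [-179.9, 0.0, -93.0]
contact_force: [-0.3, 0.5, -0.4]
gripper_width: 0.0876
```

```bash
python3 - <<'E'
from h import *
s=get_state();print(s['time_s'],s['tcp_pos'],s['contact_force'],s['gripper_width'])
a=grab('scene');b=grab('top')
im=np.zeros((600,800,3),np.uint8)
im[:,:400]=cv2.resize(a['frame'][70:175,260:330],(400,600),interpolation=2)
im[:,400:]=cv2.resize(b['frame'][160:280,80:160],(400,600),interpolation=2)
cv2.imwrite('pics/m3.png',im)
for c in(a,b):print([proj(c,[.532,.2185,z]) for z in(.049,.16)])
E
```

```text
12.7 [0.53205059 0.03820371 0.24189345] [-0.32326791  0.49646111 -0.44314381] 0.0875870064437849
[array([300.43875682, 116.91955406]), array([303.41525976,  86.4211707 ])]
[array([118.82704937, 211.18090552]), array([ 99.24120365, 209.3831462 ])]
```

View pics/m3.png

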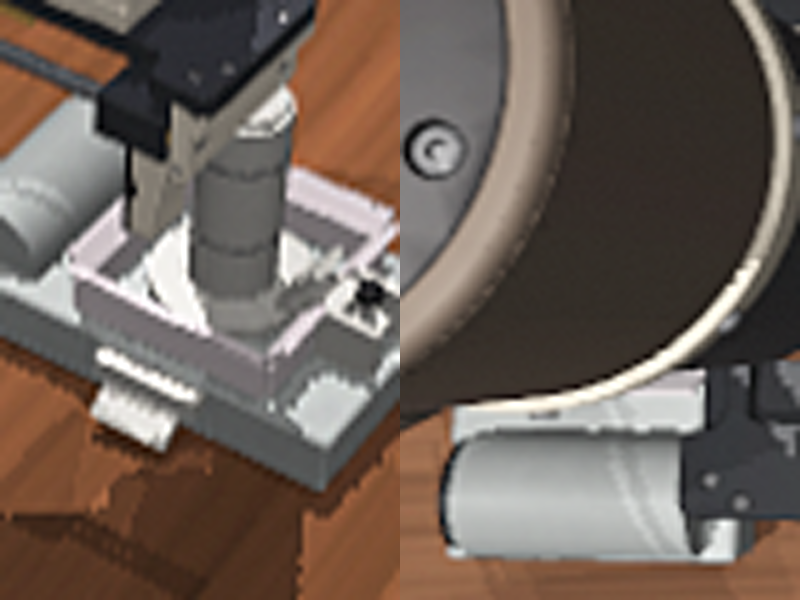

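The scene shows the tin upright in the seat with the bolt over the foot. The arm hides the top view, so I'll move it aside for one last look.

Request:
move_arm([
  [0, -40, 10, 0, 0, 0, 100],
  [0, -45, 0, 0, 0, 0, 100],
  [0, -45, 0, 0, 0, 0, 100],
  [0, -45, 0, 0, 0, 0, 100],
  [0, -45, 0, 0, 0, 0, 100],
  [0, -30, 0, 0, 0, 0, 100],
  [0, 0, 0, 0, 0, 0, 100],
  [0, 0, 0, 0, 0, 0, 100],
])

```text
time_s: 13.6
tcp_pos: [0.5322, -0.211, 0.2508]
eef_rot: [180.0, 0.0, -92.9]
contact_force: [0.8, -0.2, -1.0]
gripper_width: 0.0875
```

```bash
python3 - <<'E'
from h import *
a=grab('scene');b=grab('top')
im=np.zeros((600,800,3),np.uint8)
im[:,:400]=cv2.resize(a['frame'][70:160,270:330],(400,600),interpolation=2)
im[:,400:]=cv2.resize(b['frame'][160:280,80:160],(400,600),interpolation=2)
cv2.imwrite('pics/m4.png',im)
E
```

```text
(no output)
```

View pics/m4.png

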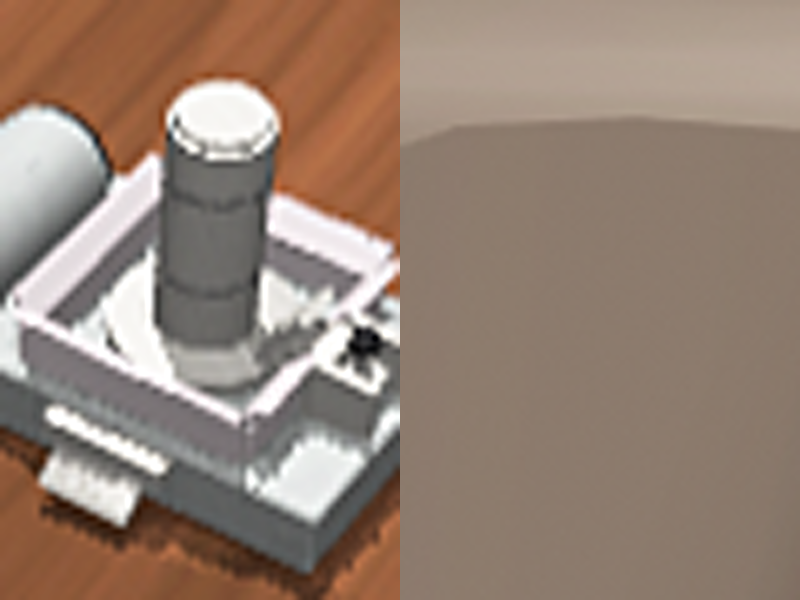

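The tin's top is centred at scene (303.4,88), against (303.4,86.4) predicted for fully home, so it isn't standing high. It is upright with the bolt over the foot, so I'm handing the job in.

```bash
python3 -c "
from plant import *
print(close_job())"
```

```text
the job is handed in; nothing more can be done
None
```

The steel canister with the wide foot is in the dispenser's seat, pushed fully down with the gripper. I then let go, moved the arm clear and handed the job in at about 14 s of the 38 s allowed.

- **Fully home:** the gripper hit a hard stop at 0.1117 m, against 0.1118 m expected with the foot on the seat's floor. I pressed against it with about 14 N.
- **Catch:** its side force vanished about 2 mm above the stop. The wrist picture taken while still gripping then showed the bolt sprung out about 19 mm over the foot. I judged the catch from these two signs, as I had no direct reading of its position.
- **After letting go:** the scene camera shows the canister upright in the seat with the bolt over the foot. Its top was within 2 px of the predicted spot, on the low side.
- **Failed or disagreed:** the top view could not confirm the end state because the arm blocked it both times. An early wrist measurement taken while the arm was moving was blurred and about 7 mm off, so I dropped it and measured again at rest.

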